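# Hang the tool tray on the slotted upright beside the lathe

## Task

Pick up the wooden tool tray that has the two steel hook tabs and hang it on the slotted upright: gently press both tabs into the top pair of slots until the tray's back plate meets the upright, then push it down past the spring clips until it is fully home and level, and let go. Do not force it, and leave the other things on the bench where they are.

Things in the scene. Friction and masses are not known exactly. Their poses are not given: they have to be found in the camera images.
- tray: Hook-on tool tray, 0.24 to 0.39 kg, standing as it will hang. z up, +x the way its hooks point; origin at the underside, mid-width, in the hook-side face of its back plate. Wooden board 90 wide (y), x -125 to -4 mm, 6 thick, lips to z 18 at both sides and far end. Steel back plate x -4 to 0, 80 wide, 70 high.
- tray_grip (a point): Point to grip, in the tray's frame at x -55, y 0, z 45: on the wooden fin standing along the tray's middle, 12 mm thick (y), x -104 to -4, top at z 55. Take it from above with the TCP here, fingers closing along the tray's y.
- tray_hooks (a point): Point midway between the two steel hook tabs, in the tray's frame at x 0, y 0, z 55 (underside of the necks). Tabs at y -25 and +25, each 8 wide (y): neck x 0 to 5.5, z 55 to 65, then nose x 5.5 to 13.5, z 47 to 65, so the nose hangs 8 mm below the neck.
- upright: Fixed upright, 212 mm high, two grey posts (y -62, +62) on a foot 170 wide, x -30 to 120, 12 thick. z up; its 4 mm steel slot plate has its front in the plane x = 0 and faces -x; origin on the bench below that front, midway between the posts. Through slots 11 wide, 22 high in two columns, three rows, lower edges at z 165 (top row, to be used), 118, 71; open behind.
- slot_row (a point): Point at x 0, y 0, z 165 of the upright: on the front, level with the top row's lower edges, NOMINALLY midway between its two slots (y -25, +25). The plate is bolted through long holes: plate and slots truly sit up to 8 mm to either side in y, not in the measured pose, to be found by feel or sight. The plate is rigid and does not shift.
- tray_home (a point): Where the tray's origin ends, at x 0, y 0 (plus the plate's unmeasured side shift), z 110 of the upright, axes parallel to it; the necks then rest on the slots' lower edges. To enter, bring the tray's origin 8 to 12 mm (best 10) above this, noses facing the slots, then push +x until the back plate meets the plate (x 0), then down.
- clips (a point): At x 10, y 0, z 159 of the upright, midway between two spring clips behind the plate. They squeeze the noses from the outer sides over the last 7 mm of the way down; pushing past them takes about 5 to 18 N, and weight alone may not do it. Slot edges are rigid. All tray-upright contact forces ADDED UP must stay below 80 N; 20 N down at the fin makes about 65 N, as the tray levers on its hooks.
- spare_tray: Bystander: a tray alike, but with no hook tabs (two screw holes instead); same frame. The two trays may stand in either place.
- bowl: Bystander: turned dark wooden bowl, 120 across, 50 high, origin under its middle.
- chuck: Bystander: steel lathe chuck, 90 across, 55 high, origin under its middle.
- wax_jar: Bystander: jar, 60 across, 60 high, origin under its middle.
- blank: Bystander: wooden turning blank, 160 x 50 x 50, origin under its middle.
- mallet: Bystander: hammer-shaped wooden mallet lying on the bench.
- screwdriver: Bystander: screwdriver lying on the bench.
- offcut: Bystander: short wooden cylinder, 44 across, 70 high.
Mind the look-alikes: they are no part of the job. Leave any red look-alike of the tray alone.

How it is judged:
By the outcome, as a careful person would: the job done as asked, in the order asked, and still so for the second after the job is handed in, with the robot touching nothing.
It also fails if it takes over 64 s, if anything falls off the work surface, if the arm or the gripper's body presses on something with over 40 N, if the wrist force passes 120 N, or if a joint passes its speed limit or range.

## Robot

A 6-joint arm with a two-finger parallel gripper is mounted at the origin on the work surface. World frame = base frame: x ahead of the robot, y to its left, z up, the work surface at z = 0. Lengths are in m, angles in degrees, forces in N, time in s.
With the tool pointing down it reaches from about 0.4 to 0.925 m from the base axis. Payload 3.4 kg.
Tool frame: the origin (TCP) lies between the finger pads, 19 mm behind the fingertips; this is the grasp point; z points along the fingers, y is the line along which they close (so a half turn about z gives the same grasp; the last joint's range is limited). The gripper opens to 85 mm and grips with 20 to 120 N. Pads are 22 mm wide; open, the fingers measure 114 mm over their backs; the gripper's body (76 mm by 85 mm) begins 54 mm behind the grasp point. The pads swing forward as they close: fully open they stand 13 mm farther back than shut.
Start: joints at [-69.471, 17.578, 86.31, -0, 76.112, -4.211], TCP at [0.241, -0.522, 0.25] pointing down, gripper open.
Joint ranges: [-179.03, 179.03], [-60, 130.46], [8.19, 133.38], [-81.62, 261.62], [5.75, 156.47], [-153.77, 153.77]. Speed limits (degrees/s): [147.25, 147.25, 180, 180, 180, 180].

## Interface

Orientations are given as [roll, pitch, yaw] about the fixed x, y, z axes, in that order (R = Rz(yaw) Ry(pitch) Rx(roll)).
In Python, from cell import manip gives the robot as it stands.
- The arm moves only by the tool play_rows, never from a script. Its argument "commands" is one flat list of numbers, 4 for each row, row after row: the shift along the tool's x, y, z in cm, then the turn about the tool's z in degrees. In form: [dx, dy, dz, turn, dx, dy, dz, turn, ...]. A call has 1 to 12 rows; each row shifts and turns the commanded pose from where the row before left it, along the tool's axes as they then stand; what a row does not reach is not made up. A row lasts 1/8 s, in which the tool goes at most 62.5 mm and 10.7 degrees, less where a joint would pass 70% of its speed; a pose out of reach is approached as far as the arm can. A call with a gripper value outside its range is refused whole. "jaw" is the opening in per cent of the stroke, from 0 (shut) to 100 (fully open), set as the call begins (left out, the last holds). The fingers move at their own pace and stop on an object; "grip_force" is the grip in N (left out, the last holds). Time passes only in rows, so rows that do not move let the fingers close. It gives the time, the measured TCP pose, the force, the opening and the grip force at its end, in the units of the state.
- manip.get_obs(): the state, without advancing time (a new reading comes with each control period).
- manip.camera(name): name is "scene" or "top"; returns a dict with "frame" (420x560x3 uint8, red, green, blue), "camera_matrix" (3x3 intrinsics, pixels), "distortion" ([k1, k2, p1, p2, k3] as OpenCV has them; the pictures are not rectified), "rvec" (rotation vector, rad) and "tvec" (3), from world to camera coordinates, as OpenCV has them. Camera axes: x right, y down, z forward; pixel columns grow to the right and rows downward; lengths in m; the calibration is good to about 2 mm. A picture is of the moment at which its call begins. There is no depth.
- manip.close_job(): hands the job in; it is judged then, once.
The state is a dict: "clock": time; "joints": joint angles; "qd": joint speeds; "effort": joint torques, N m; "ee_pos": TCP position; "tcp_rot": TCP orientation; "wrist_force": force on the tool from outside, world axes, zero at the start; "wrist_torque": the same for the moment, N m; "width": finger opening in m; "gripper_force": force on a finger pad.
Only numpy, scipy, OpenCV 4.12 (cv2) and the standard library are available. Lean on these libraries where they do the work, as an engineer would, in place of code of your own. Each camera call takes 0.05 s, during which the arm holds its last target. There are 200 camera calls.

## Working session

There is one attempt and no reset: what is moved stays moved. The work goes in short steps, Python scripts to look and compute and a tool call to move; the robot and the scene stay as the last step left them, time stands still between calls to the robot, and variables do not carry over. Pictures are saved under pics/ and viewed, at most 10 in all, crops included, and the job is handed in when it is done.

Besides the shell and the picture viewer there is one more tool, called after "Emit:" in YAML: its name, and indented under it one key for each argument. play_rows: Moves the arm, as the interface text tells. Its arguments: {"type":"object","properties":{"commands":{"type":"array"},"jaw":{"type":"number"},"grip_force":{"type":"number"}},"required":["commands"]}

```bash
mkdir -p pics; python3 - <<'E'
from cell import manip
import cv2,numpy as np,pickle
d={n:manip.camera(n) for n in("scene","top")}
pickle.dump(d,open('c0.pkl','wb'))
for n in d:
    cv2.imwrite(f'pics/{n}0.png',cv2.resize(d[n]['frame'][...,::-1],(800,600)))
    R=cv2.Rodrigues(np.array(d[n]['rvec'],float))[0]; print(n,-R.T@np.array(d[n]['tvec']).ravel(),R[2],d[n]['camera_matrix'],d[n]['distortion'])
print(manip.get_obs())
E
```

```text
scene [ 1.07684056 -0.92450071  0.80053138] [-0.44773728  0.71008411 -0.54342606] [[403.78575292   0.         280.57822373]
 [  0.         403.78575292 208.14337125]
 [  0.           0.           1.        ]] [-0.0013836  0.         0.         0.         0.       ]
top [ 0.42162882 -0.05430471  1.42745253] [ 0.10027813  0.00549866 -0.99494425] [[477.86416065   0.         273.96861017]
 [  0.         477.86416065 212.58655152]
 [  0.           0.           1.        ]] [-0.12955602  0.          0.          0.          0.        ]
{'clock': 0.1, 'joints': array([-6.94690754e+01,  1.76185294e+01,  8.63761088e+01, -5.11911283e-04,
        7.61118171e+01, -4.21149108e+00]), 'qd': array([ 0.0696088 ,  0.03548279, -0.27034354, -0.03229293,  0.01393785,
        0.05019301]), 'effort': array([ 5.83938231e-06, -4.58529103e+01, -2.52606797e+01, -2.44786961e-04,
        5.51410092e-03,  1.07286110e-05]), 'ee_pos': array([ 0.2404237 , -0.52166824,  0.24916953]), 'tcp_rot': array([-1.79893796e+02, -7.32250706e-03,  2.47425322e+01]), 'wrist_force': array([ 0.13776654, -0.00337211,  0.4963134 ]), 'wrist_torque': array([ 4.05284559e-02,  8.70897497e-05, -4.66372515e-02]), 'gripper_force': 0.0, 'width': 0.0855404853573364}
```

View pics/scene0.png

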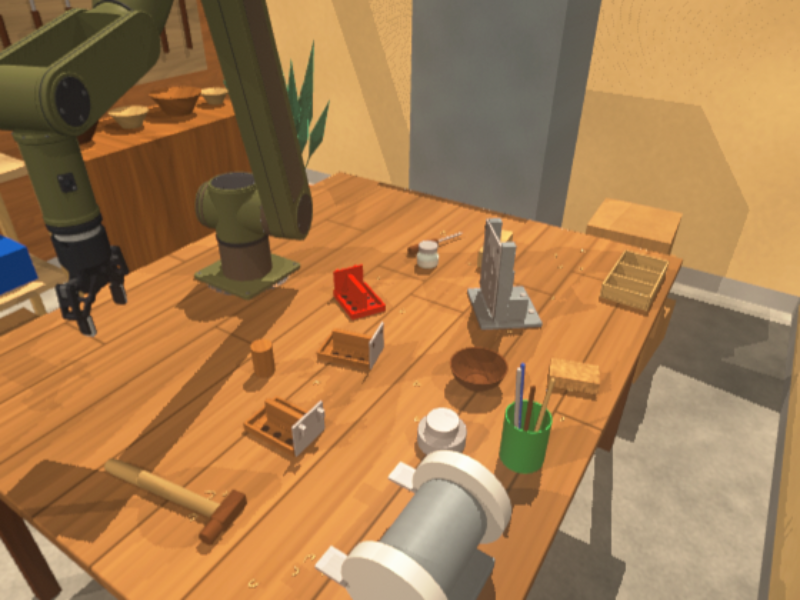

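View pics/top0.png

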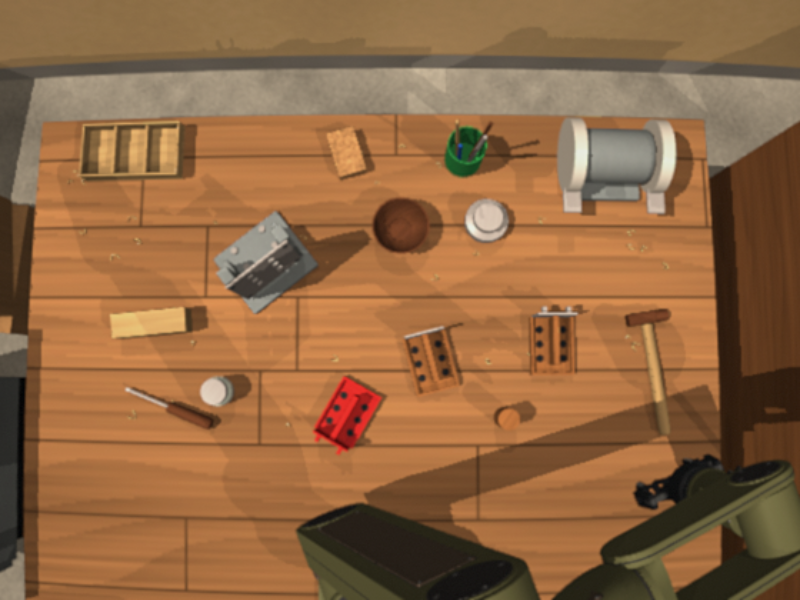

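The top view (800x600 px) shows three possible trays: red at (348,413), a wooden one at (432,358), and a wooden one at (553,340), which seems to have tabs at (543,309) and (573,309). The upright is at (265,262). I'll check the choice in one close crop.

```bash
python3 - <<'E'
import cv2,numpy as np,pickle
d=pickle.load(open('c0.pkl','rb'))
t=d['top']['frame'][...,::-1];s=d['scene']['frame'][...,::-1]
def c(im,x,y,w,h): return cv2.resize(im[y:y+h,x:x+w],(400,300),interpolation=cv2.INTER_CUBIC)
# top: trays x275-415,y205-280 ; upright
A=c(t,365,208,44,60-27+0) if 0 else c(t,362,208,72,54)
B=c(t,145,145,84,63)
C=c(s,165,270,80,60)
D=c(s,315,145,80,90-30)
D=c(s,310,145,112,84)
cv2.imwrite('pics/crop1.png',np.vstack([np.hstack([A,B]),np.hstack([C,D])]))
E
```

```text
(no output)
```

View pics/crop1.png

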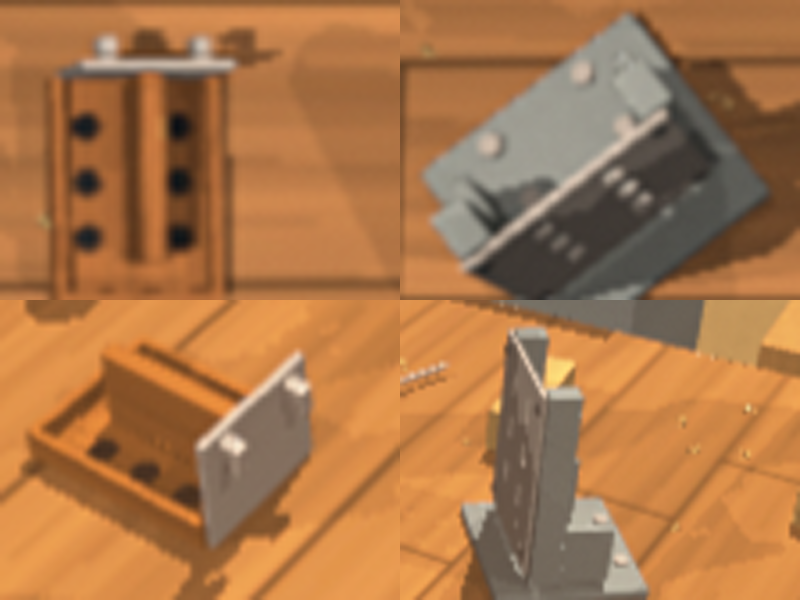

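The crop confirms it: the right-hand tray (top view 553,340) has two steel tabs, at crop (105,45) and (200,45). The other wooden tray is the spare and the red one is a look-alike. Next I'll measure the tray and the upright.

```bash
cat > h.py <<'E'
import cv2,numpy as np,pickle
def ray(c,px):
    K=np.array(c['camera_matrix']);D=np.array(c['distortion'],float)
    u=cv2.undistortPoints(np.array(px,float).reshape(-1,1,2),K,D).reshape(-1,2)
    R=cv2.Rodrigues(np.array(c['rvec'],float))[0]
    o=-R.T@np.array(c['tvec'],float).ravel()
    return o,np.c_[u,np.ones(len(u))]@R
def onz(c,px,z):
    o,d=ray(c,px); return o+d*((z-o[2])/d[:,2])[:,None]
def proj(c,P):
    return cv2.projectPoints(np.array(P,float).reshape(-1,1,3),np.array(c['rvec'],float),np.array(c['tvec'],float),np.array(c['camera_matrix']),np.array(c['distortion'],float))[0].reshape(-1,2)
E
python3 - <<'E'
from h import *
np.set_printoptions(precision=4,suppress=True)
d=pickle.load(open('c0.pkl','rb'));t=d['top']
f=t['frame'];hsv=cv2.cvtColor(f,cv2.COLOR_RGB2HSV)
A=lambda p:np.array(p,float)/5.5556+[362-.41,208-.41]
tab=onz(t,A([(105,45),(200,45)]),.065);pl=onz(t,A([(80,66),(235,63)]),.070)
fin=onz(t,A([(151.5,80),(151.5,256)]),.055)
print('tabs',tab,'plate',pl,'fin',fin,sep='\n')
m=(hsv[...,1]<90).astype('uint8')*255;
roi=np.zeros_like(m);roi[140:225,140:232]=m[140:225,140:232]
roi=cv2.morphologyEx(roi,cv2.MORPH_OPEN,np.ones((3,3)))
cs,_=cv2.findContours(roi,0,2);c=max(cs,key=cv2.contourArea)
h=cv2.convexHull(c)
for e in(2,3,5):
    q=cv2.approxPolyDP(h,e,True).reshape(-1,2);print(e,q.tolist(),onz(t,q,.012)[:,:2].tolist())
g=cv2.resize(f[143:222,142:248][...,::-1],(800,596),interpolation=cv2.INTER_CUBIC)
cv2.polylines(g,[((c-[142,143]+.5)*[800/106,596/79]).astype(int)],True,(0,255,0),1)
cv2.imwrite('pics/up.png',g)
E
```

```text
tabs
[[ 0.5498 -0.3535  0.065 ]
 [ 0.5498 -0.4034  0.065 ]]
plate
[[ 0.5385 -0.3391  0.07  ]
 [ 0.54   -0.4203  0.07  ]]
fin
[[ 0.5324 -0.3798  0.055 ]
 [ 0.4408 -0.3779  0.055 ]]
2 [[194, 149], [221, 186], [182, 217], [177, 218], [158, 201], [152, 192], [150, 180], [190, 149]] [[0.7585929808280059, 0.1965695138894818], [0.6445611775811753, 0.1125337270676694], [0.5511227028547121, 0.22869234927931043], [0.5481147677329253, 0.24376884083998757], [0.5994996612785163, 0.30283584869966335], [0.6269412564466743, 0.3220225675368016], [0.6637061352093092, 0.32929894713593083], [0.7586825356643758, 0.2088366896803499]]
3 [[194, 149], [221, 186], [177, 218], [158, 201], [150, 180]] [[0.7585929808280059, 0.1965695138894818], [0.6445611775811753, 0.1125337270676694], [0.5481147677329253, 0.24376884083998757], [0.5994996612785163, 0.30283584869966335], [0.6637061352093092, 0.32929894713593083]]
5 [[194, 149], [221, 186], [177, 218], [158, 201], [150, 180]] [[0.7585929808280059, 0.1965695138894818], [0.6445611775811753, 0.1125337270676694], [0.5481147677329253, 0.24376884083998757], [0.5994996612785163, 0.30283584869966335], [0.6637061352093092, 0.32929894713593083]]
```

View pics/up.png

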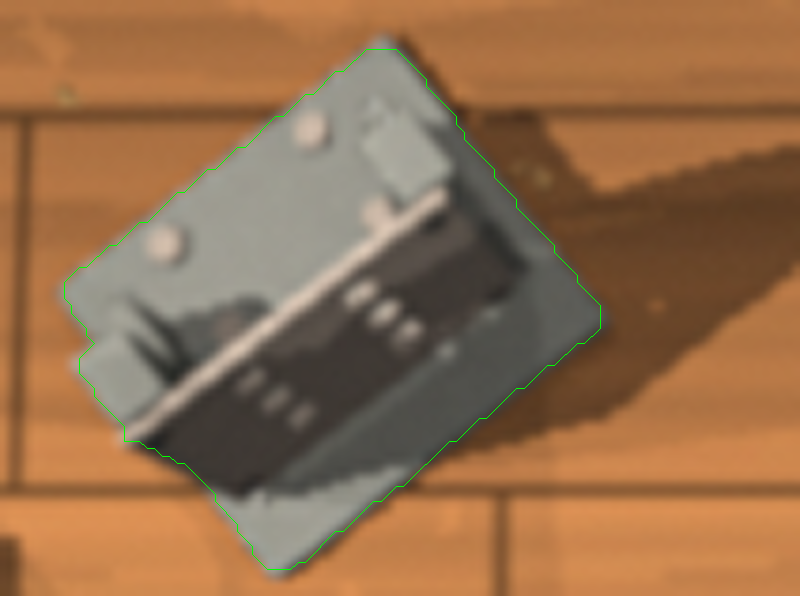

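The crop shows the foot corners at top (386,42), right (604,316), bottom (280,575) and left (62,290). The slot sills are the three bright dots per column, starting at (360,293) and (250,382).

```bash
python3 - <<'E'
from h import *
np.set_printoptions(precision=4,suppress=True)
d=pickle.load(open('c0.pkl','rb'));t=d['top']
B=lambda p:(np.array(p,float)+.5)/[800/106,596/79]-.5+[142,143]
P=onz(t,B([(386,42),(604,316),(280,575),(62,290)]),.012)[:,:2]
M=np.array([[120,-85],[-30,-85],[-30,85],[120,85]])/1e3
mu,mm=P.mean(0),M.mean(0);H=(M-mm).T@(P-mu);U,S,V=np.linalg.svd(H);R=V.T@U.T
o=mu-R@mm;yaw=np.degrees(np.arctan2(R[1,0],R[0,0]))
print('origin',o,'yaw',yaw,'res mm',((R@M.T).T+o-P)*1e3)
for i,(z) in enumerate((.165,.118,.071)):
    Q=onz(t,B([[(360,293),(384,314),(410,331)][i],[(250,382),(276,402),(302,417)][i]]),z)[:,:2]
    print(z,(Q-o)@R*1e3, 'yaw',np.degrees(np.arctan2(*(Q[1]-Q[0])[::-1]))-90)
Q=onz(t,B([(445,195),(130,436)]),.206)[:,:2];print('plate top',(Q-o)@R*1e3)
home=o+R@[-.055,0];print('grip at home',home,'pre50',o+R@[-.105,0])
E
```

```text
origin [0.619 0.192] yaw 38.50449679373111 res mm [[ 4.5333 -0.4234]
 [-0.7909 -4.0242]
 [-3.1351  1.1319]
 [-0.6072  3.3158]]
0.165 [[  3.8838 -17.894 ]
 [  3.1099  32.3985]] yaw 39.386131930419765
0.118 [[  3.6481 -18.1748]
 [  2.6863  33.1275]] yaw 39.57854503861316
0.071 [[  3.3388 -20.1474]
 [  2.9633  32.4805]] yaw 38.91323218966048
plate top [[  2.5479 -63.4636]
 [  4.2283  73.1425]]
grip at home [0.576  0.1577] pre50 [0.5369 0.1266]
```

Emit:
play_rows:
  commands: [0,0,0,8.25,0,0,0,8.25,0,0,0,8.24,3.08,-1.78,0,0,3.08,-1.78,0,0,3.08,-1.78,0,0,3.08,-1.78,0,0,3.08,-1.78,0,0,3.08,-1.78,0,0,3.08,-1.78,0,0,3.1,-1.8,0,0]
  jaw: 60
  grip_force: 60

```text
clock: 1.48
ee_pos: [0.4879, -0.3788, 0.2494]
tcp_rot: [-180.0, 0.0, 0.0]
wrist_force: [-0.3, -0.3, -0.2]
width: 0.0513
gripper_force: 0.0
```

Emit:
play_rows:
  commands: [0,0,3,0,0,0,3,0,0,0,3,0,0,0,3,0,0,0,1.4,0,0,0,0,0,0,0,0,0]

```text
clock: 2.35
ee_pos: [0.4879, -0.3803, 0.1171]
tcp_rot: [179.9, -0.1, -0.0]
wrist_force: [0.4, 0.4, -0.1]
width: 0.0515
gripper_force: 0.0
```

```bash
python3 - <<'E'
from cell import manip
from h import *
d={n:manip.camera(n) for n in("scene","top")}
a=d['top']['frame'][200:272,355:451][...,::-1];b=d['scene']['frame'][250:340,150:270][...,::-1]
cv2.imwrite('pics/g.png',np.hstack([cv2.resize(a,(400,300)),cv2.resize(b,(400,300))]))
E
```

```text
(no output)
```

View pics/g.png

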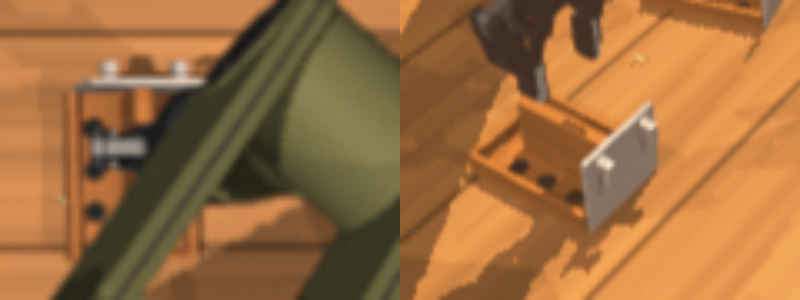

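The gripper stands above the fin with one finger on each side (right panel, 535,85 and 585,40). Next I'll descend, close and lift a little.

Emit:
play_rows:
  commands: [0,0,2,0,0,0,2,0,0,0,1.6,0,0,0,1,0,0,0,0.6,0,0,0,0,0,0,0,0,0]

```text
clock: 3.32
ee_pos: [0.4876, -0.38, 0.0445]
tcp_rot: [180.0, -0.0, -0.0]
wrist_force: [-0.1, -0.1, -1.1]
width: 0.0513
gripper_force: 0.0
```

Emit:
play_rows:
  commands: [0,0,0,0,0,0,0,0,0,0,0,0,0,0,0,0,0,0,0,0,0,0,0,0,0,0,0,0,0,0,0,0]
  jaw: 0
  grip_force: 60

```text
clock: 4.32
ee_pos: [0.4876, -0.3801, 0.0446]
tcp_rot: [179.9, -0.0, -0.0]
wrist_force: [-0.1, -0.2, 4.5]
width: 0.0112
gripper_force: 59.6
```

Emit:
play_rows:
  commands: [0,0,-1,0,0,0,-2,0,0,0,-3.5,0,0,0,-3.5,0,0,0,-3.5,0,0,0,-3.5,0,0,0,-2.5,0,0,0,0,0,0,0,0,0]
  grip_force: 90

```text
clock: 5.45
ee_pos: [0.4862, -0.3787, 0.2373]
tcp_rot: [-179.9, 0.1, 0.0]
wrist_force: [0.3, -0.7, -2.9]
width: 0.0107
gripper_force: 88.1
```

Emit:
play_rows:
  commands: [0.1,-1.5,0,0,0.2,-3,0,0,0.3,-4,0,0,0.3,-4,0,0,0.3,-4,0,0,0.3,-4,0,0,0.3,-4,0,0,0.3,-4,0,0,0.3,-4,0,0,0.3,-4,0,0,0.3,-4,0,0,0.3,-4,0,0]

```text
clock: 6.95
ee_pos: [0.5186, 0.0674, 0.2378]
tcp_rot: [-180.0, 0.2, 0.0]
wrist_force: [0.5, -0.9, -3.0]
width: 0.0102
gripper_force: 88.0
```

Emit:
play_rows:
  commands: [0.3,-3,0,0,0.2,-2,0,0,0.2,-1,0,0,0,0,0,-6,0,0,0,-7,0,0,0,-7,0,0,0,-7,0,0,0,-7,0,0,0,-5,0,0,0,0,0,0,0,0]

```text
clock: 8.32
ee_pos: [0.5271, 0.1249, 0.2389]
tcp_rot: [-180.0, 0.0, 38.9]
wrist_force: [-0.5, 0.0, -3.4]
width: 0.0106
gripper_force: 88.1
```

Emit:
play_rows:
  commands: [0,0,1.5,0,0,0,2,0,0,0,2,0,0,0,1.4,0,0,0,0.5,0,0,0,0,0,0,0,0,0]

```text
clock: 9.2
ee_pos: [0.5279, 0.1255, 0.1657]
tcp_rot: [180.0, -0.1, 39.0]
wrist_force: [-0.6, -0.1, -3.2]
width: 0.0105
gripper_force: 88.1
```

```bash
python3 - <<'E'
from cell import manip
from h import *
d={n:manip.camera(n) for n in("scene","top")};pickle.dump(d,open('c1.pkl','wb'))
o=manip.get_obs();print(o['ee_pos'],o['tcp_rot'],o['wrist_force'],o['wrist_torque'])
a=d['top']['frame'][140:230,140:260][...,::-1];b=d['scene']['frame'][140:230,290:410][...,::-1]
cv2.imwrite('pics/p.png',np.hstack([cv2.resize(x,(400,300),interpolation=cv2.INTER_CUBIC) for x in(a,b)]))
E
```

```text
[0.52778593 0.12547551 0.16575649] [ 1.79954257e+02 -8.11287925e-02  3.89991406e+01] [ 0.68498238  0.54886139 -3.45936537] [-0.04725066  0.0147314   0.02233323]
```

View pics/p.png

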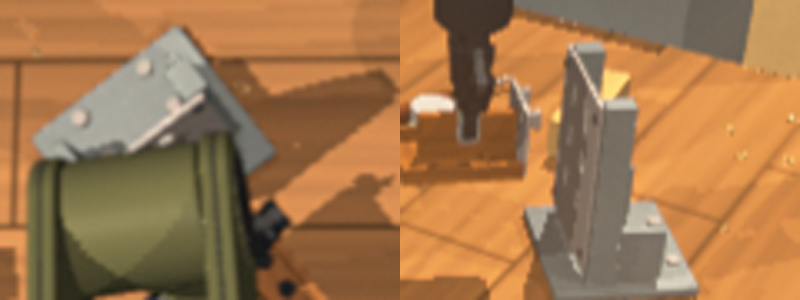

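The tray hangs level in front of the upright (right panel, hook at 540,115). The top view is occluded, so I'll shift sideways by 1.5 mm and advance by feel.

Emit:
play_rows:
  commands: [0.5,-0.15,0.05,0,1,0,0,0,1,0,0,0,0.8,0,0,0,0.4,0,0,0,0,0,0,0,0,0,0,0,0,0,0,0]

```text
clock: 10.3
ee_pos: [0.5547, 0.1496, 0.1645]
tcp_rot: [-180.0, 0.0, 39.0]
wrist_force: [0.3, 0.3, -4.3]
width: 0.0106
gripper_force: 88.1
```

Emit:
play_rows:
  commands: [0.2,0,0,0,0.2,0,0,0,0.2,0,0,0,0.2,0,0,0,0,0,0,0,0,0,0,0]

```text
clock: 11.05
ee_pos: [0.5612, 0.1548, 0.1644]
tcp_rot: [-180.0, 0.0, 39.0]
wrist_force: [-0.1, 0.1, -3.4]
width: 0.0107
gripper_force: 88.1
```

Emit:
play_rows:
  commands: [0.15,0,0,0,0.15,0,0,0,0,0,0,0,0,0,0,0]

```text
clock: 11.55
ee_pos: [0.5621, 0.1559, 0.1642]
tcp_rot: [-180.0, 0.2, 39.0]
wrist_force: [-3.1, -3.1, -1.1]
width: 0.0106
gripper_force: 88.5
```

Emit:
play_rows:
  commands: [0.15,0,0,0,0.15,0,0,0,0,0,0,0,0,0,0,0]

```text
clock: 12.05
ee_pos: [0.5668, 0.1589, 0.1647]
tcp_rot: [180.0, -0.1, 39.0]
wrist_force: [1.6, -0.7, -3.4]
width: 0.0102
gripper_force: 88.1
```

Contact showed briefly and then passed, so the noses seem to be entering. I'll ease the tray 0.4 mm towards −y and continue.

Emit:
play_rows:
  commands: [0,0.04,0,0,0.15,0,0,0,0.15,0,0,0,0,0,0,0,0,0,0,0]

```text
clock: 12.68
ee_pos: [0.5686, 0.1603, 0.1645]
tcp_rot: [-180.0, -0.0, 39.0]
wrist_force: [1.9, -0.1, -4.4]
width: 0.011
gripper_force: 88.1
```

```bash
python3 - <<'E'
from cell import manip
o=manip.get_obs();print(o['ee_pos'],o['tcp_rot'],o['wrist_force'],o['wrist_torque'],o['gripper_force'])
E
```

```text
[0.56862251 0.16031813 0.16451254] [-1.79998982e+02 -1.77629665e-02  3.89998170e+01] [ 1.8634449  -0.05883402 -4.43288507] [-0.07193302 -0.10696406 -0.08592391] 88.14332127571106
```

Emit:
play_rows:
  commands: [0,0.05,0,0,0.15,0,0,0,0.15,0,0,0,0,0,0,0,0,0,0,0]

```text
clock: 13.3
ee_pos: [0.5711, 0.1617, 0.1645]
tcp_rot: [-180.0, 0.0, 39.0]
wrist_force: [-0.0, 0.9, -3.2]
width: 0.0108
gripper_force: 88.1
```

Emit:
play_rows:
  commands: [0.1,0,0,0,0.1,0,0,0,0,0,0,0,0,0,0,0]

```text
clock: 13.8
ee_pos: [0.5727, 0.163, 0.1645]
tcp_rot: [-180.0, -0.0, 39.0]
wrist_force: [0.0, 0.4, -2.8]
width: 0.0107
gripper_force: 88.2
```

Emit:
play_rows:
  commands: [0.1,0,0,0,0.1,0,0,0,0,0,0,0,0,0,0,0]

```text
clock: 14.3
ee_pos: [0.5728, 0.1633, 0.1643]
tcp_rot: [-180.0, 0.2, 39.0]
wrist_force: [-3.8, -3.3, -0.4]
width: 0.0108
gripper_force: 88.6
```

Emit:
play_rows:
  commands: [0.1,0,0,0,0,0,0,0,0,0,0,0]

```text
clock: 14.68
ee_pos: [0.5728, 0.1635, 0.1643]
tcp_rot: [-180.0, 0.3, 39.0]
wrist_force: [-5.6, -4.1, -0.1]
width: 0.0107
gripper_force: 88.8
```

The back plate meets the upright at 59 mm travel, as predicted. I'll ease the push slightly and go down step by step.

Emit:
play_rows:
  commands: [-0.12,0,0,0,0,0,0.1,0,0,0,0.1,0,0,0,0.1,0,0,0,0,0,0,0,0,0]

```text
clock: 15.42
ee_pos: [0.5731, 0.1631, 0.1617]
tcp_rot: [180.0, 0.1, 39.0]
wrist_force: [-3.9, -6.0, 0.7]
width: 0.0105
gripper_force: 88.9
```

Emit:
play_rows:
  commands: [0,0,0.1,0,0,0,0.1,0,0,0,0,0,0,0,0,0]

```text
clock: 15.92
ee_pos: [0.5733, 0.1628, 0.1601]
tcp_rot: [180.0, 0.1, 39.0]
wrist_force: [-4.8, -5.4, 2.4]
width: 0.0104
gripper_force: 89.2
```

Emit:
play_rows:
  commands: [-0.05,0,0.1,0,0,0,0.1,0,0,0,0,0,0,0,0,0]

```text
clock: 16.42
ee_pos: [0.5733, 0.1627, 0.1588]
tcp_rot: [179.9, 0.1, 39.0]
wrist_force: [-5.9, -5.4, 5.7]
width: 0.0105
gripper_force: 89.8
```

Emit:
play_rows:
  commands: [0,0,0.1,0,0,0,0.1,0,0,0,0,0,0,0,0,0]

```text
clock: 16.92
ee_pos: [0.5732, 0.1628, 0.1571]
tcp_rot: [179.9, 0.0, 39.0]
wrist_force: [-6.1, -5.3, 7.8]
width: 0.0105
gripper_force: 90.0
```

Emit:
play_rows:
  commands: [-0.03,0,0.1,0,0,0,0,0,0,0,0,0]

```text
clock: 17.3
ee_pos: [0.5732, 0.1627, 0.1563]
tcp_rot: [179.9, 0.0, 39.0]
wrist_force: [-6.2, -5.9, 8.7]
width: 0.0105
gripper_force: 90.1
```

Emit:
play_rows:
  commands: [0,0,0.1,0,0,0,0,0,0,0,0,0]

```text
clock: 17.68
ee_pos: [0.5732, 0.1627, 0.1554]
tcp_rot: [179.9, 0.0, 39.0]
wrist_force: [-6.7, -5.0, 8.7]
width: 0.0107
gripper_force: 90.1
```

Emit:
play_rows:
  commands: [0,0,0.1,0,0,0,0,0,0,0,0,0]

```text
clock: 18.05
ee_pos: [0.5732, 0.1627, 0.1545]
tcp_rot: [179.9, 0.0, 39.0]
wrist_force: [-8.3, -5.4, 9.2]
width: 0.0104
gripper_force: 90.3
```

Emit:
play_rows:
  commands: [0,0,0.06,0,0,0,0,0,0,0,0,0]

```text
clock: 18.42
ee_pos: [0.5732, 0.1627, 0.1542]
tcp_rot: [179.9, -0.0, 39.0]
wrist_force: [-7.2, -5.3, 10.3]
width: 0.0105
gripper_force: 90.5
```

Emit:
play_rows:
  commands: [0,0,0.06,0,0,0,0,0,0,0,0,0]

```text
clock: 18.8
ee_pos: [0.5732, 0.1627, 0.1541]
tcp_rot: [179.9, -0.0, 39.0]
wrist_force: [-7.5, -6.0, 14.9]
width: 0.0108
gripper_force: 90.9
```

Emit:
play_rows:
  commands: [0,0,0.06,0,0,0,0,0,0,0,0,0]

```text
clock: 19.18
ee_pos: [0.5731, 0.1627, 0.154]
tcp_rot: [179.9, -0.0, 39.0]
wrist_force: [-9.3, -5.8, 16.6]
width: 0.0105
gripper_force: 91.4
```

The tray hits a hard stop at z 0.154, which is home. I'll relax the load and then release.

Emit:
play_rows:
  commands: [-0.1,0,-0.1,0,-0.05,0,-0.1,0,0,0,0,0,0,0,0,0]

```text
clock: 19.68
ee_pos: [0.5732, 0.1626, 0.1542]
tcp_rot: [179.9, -0.1, 39.0]
wrist_force: [-3.9, -4.0, 9.2]
width: 0.0104
gripper_force: 90.1
```

Emit:
play_rows:
  commands: [0,0,0,0,0,0,0,0,0,0,0,0,0,0,0,0,0,0,0,0,0,0,0,0]
  jaw: 50

```text
clock: 20.42
ee_pos: [0.5723, 0.1627, 0.1526]
tcp_rot: [-180.0, -0.0, 39.0]
wrist_force: [-0.1, 0.2, 0.7]
width: 0.0429
gripper_force: 0.0
```

Released. I'll retract straight up, move back, and look.

Emit:
play_rows:
  commands: [0,0,-1,0,0,0,-2,0,0,0,-3,0,0,0,-3,0,0,0,-3,0,0,0,-3,0,-3,0,0,0,-4,0,0,0,-4,2,0,0,-3,3,0,0,0,4,0,0,0,4,0,0]

```text
clock: 21.92
ee_pos: [0.5456, -0.0276, 0.3041]
tcp_rot: [179.9, -0.1, 39.0]
wrist_force: [-0.5, 0.8, -0.3]
width: 0.0428
gripper_force: 0.0
```

Emit:
play_rows:
  commands: [0,5,0,0,0,5,0,0,0,5,0,0,0,5,0,0,0,3,0,0,0,0,0,0,0,0,0,0]

```text
clock: 22.8
ee_pos: [0.6895, -0.2046, 0.3029]
tcp_rot: [-179.9, -0.0, 39.0]
wrist_force: [0.6, 0.1, 0.6]
width: 0.0427
gripper_force: 0.0
```

```bash
python3 - <<'E'
from cell import manip
from h import *
d={n:manip.camera(n) for n in("scene","top")};pickle.dump(d,open('c2.pkl','wb'))
a=d['top']['frame'][140:230,140:260][...,::-1];b=d['scene']['frame'][140:230,290:410][...,::-1]
t=[cv2.resize(x,(400,300),interpolation=cv2.INTER_CUBIC) for x in(a,b,d['top']['frame'][...,::-1],d['scene']['frame'][...,::-1])]
cv2.imwrite('pics/e.png',np.vstack([np.hstack(t[:2]),np.hstack(t[2:])]))
o=manip.get_obs();print(o['clock'],o['ee_pos'])
E
```

```text
22.9 [ 0.68934079 -0.20401449  0.30335553]
```

View pics/e.png

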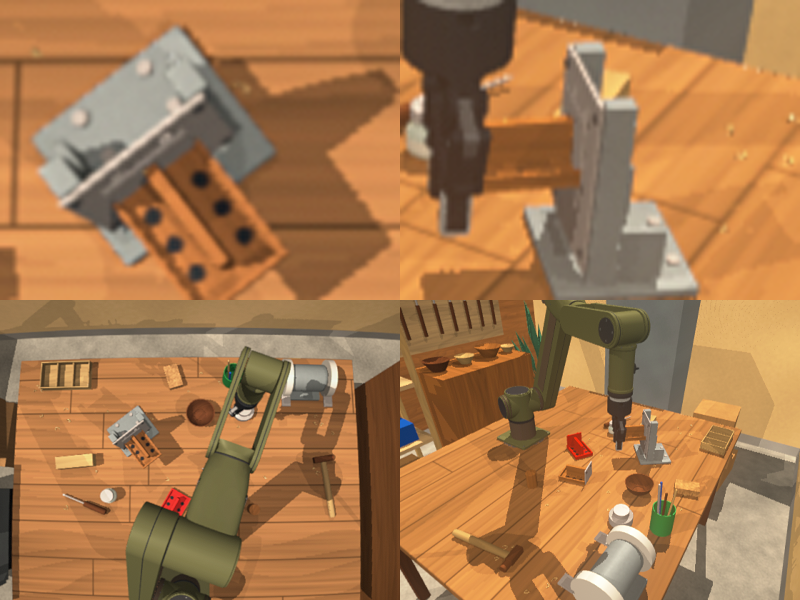

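The tray hangs flush on the upright (top left panel, 200,220), looks level, and nothing else has moved. I'll hand in.

```bash
python3 -c "
from cell import manip
print(manip.close_job())"
```

```text
the job is handed in; nothing more can be done
None
```

The tray with the two hook tabs is hung in the top slots, pressed past the clips to a firm stop and released after about 20 s; in the final picture it looks level with nothing else moved, and the job is handed in.

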